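Fetch the wax tin from behind the shelf clutter

TASK

The flat round wax tin is boxed in at the back of the little galvanised shelf by the stainless cup, the square bottle and the round jar. Move those three aside, standing upright on the black rubber mat, then take out the tin and set it flat in the middle of the empty square bay of the dark plywood boot-care tray. Then stand the cup, the bottle and the jar back on the shelf, each upright on the very spot it came from, and leave the shoe brush and the folding ski tool where they lie.

Things in the scene. Friction and masses are not known exactly. Their poses are not given: they have to be found in the camera images.
- tin_c (a point): Flat round lidded tin of wax, gold-lacquered metal, 60 mm diameter, 26 mm high, about 90 g. This point is its centre, 13 mm above its underside; z up. It starts on the shelf deck with the shelf's back upstand 12 mm behind it and the cup, bottle and jar about 3 to 12 mm from it in front (shelf -x) and at both sides (shelf +y and -y), in any order, so no fingers fit down beside it at the start.
- cup_c (a point): Open stainless drinking cup, plain steel, straight round side 66 mm in diameter, 95 mm high, 3 mm wall, about 140 g. This point is its centre, 47.5 mm above its underside; z up along its axis.
- bottle_c (a point): Square white plastic bottle, 60 x 60 mm over its flat sides (rounded corners) up to 72 mm, then a low shoulder and a black round cap of 30 mm diameter; 100 mm high in all, about 200 g. This point is on its axis 50 mm above its underside; x and y are square to its flat sides, z up.
- jar_c (a point): Round amber jar with a paper label and a full-width black screw lid, 62 mm diameter over its whole height, 86 mm high, about 220 g. This point is its centre, 43 mm above its underside; z up along its axis.
- shelf: Galvanised steel riser shelf, fixed on the bench: 180 mm deep (x) by 340 mm wide (y). Origin at the centre of its underside; its +x points to its back, away from the robot. Its flat deck is 24 mm above the bench; 5 mm thick upstands rise 35 mm above the deck along the back and both ends, the front is open. A cork block (85 x 44 x 30 mm) lies on the deck at the -y end.
- mat: Black ribbed rubber mat, fixed flat on the bench, 300 mm (x) by 150 mm (y), 4 mm thick. Origin at the centre of its underside; the side area for the cleared things. It lies left or right of the shelf.
- tray_bay (a point): Floor centre of the empty square bay of the dark plywood boot-care tray, which lies on the other side of the shelf from the mat and is fixed. The tray is 310 mm (x) by 130 mm (y); its bay nearer the robot is empty, 115 mm (x) by 120 mm (y) inside, the farther bay holds the shoe brush. This point is on the bay floor, 6 mm above the bench; the rims and the partition stand 12 mm above that floor. x along the tray's length towards the brush.
- brush_c (a point): Wooden shoe brush, bristles down, 163 x 50 mm, 46 mm high, lying along the far bay of the tray. This point is its centre. To be left alone.
- skitool_c (a point): Folded aluminium ski tool with hex bits, 98 x 34 mm, 20 mm high, lying loose on the bench in front of the shelf. This point is its centre. To be left alone.
There are look-alikes about, which are no part of the job. What is shaped like the part that bears jar_c but blue or green is not meant. Leave any blue look-alike of the part that bears tin_c alone.

How it is judged:
By the outcome, as a careful person would: the job done as asked, in the order asked, and still so for the second after the job is handed in, with the robot touching nothing.
It also fails if it takes over 141 s, if anything falls off the work surface, if the arm or the gripper's body presses on something with over 40 N, if the wrist force passes 120 N, or if a joint passes its speed limit or range.

ROBOT

A 6-joint arm with a two-finger parallel gripper is mounted at the origin on the work surface. World frame = base frame: x ahead of the robot, y to its left, z up, the work surface at z = 0. Lengths are in m, angles in rad, forces in N, time in s.
With the tool pointing down it reaches from about 0.325 to 0.775 m from the base axis. Payload 5.5 kg.
Tool frame: the origin (TCP) lies between the finger pads; the fingertips stand 8 mm ahead of it and the grasp point (between the pads) lies 11 mm behind it (tcp_to_tips is the distance from the TCP to the fingertips, in m); z points along the fingers, y is the line along which they close (so a half turn about z gives the same grasp; the last joint's range is limited). The gripper opens to 88 mm and grips with 3 to 60 N. Pads are 20 mm wide; open, the fingers measure 115 mm over their backs; the gripper's body (75 mm by 178 mm) begins 61 mm behind the grasp point.
Start: joints at [1.219, 0.091, 1.231, -0, 1.82, -0.057], TCP at [0.174, 0.574, 0.231] pointing down, gripper open.
Joint ranges: [-2.87, 2.87], [-0.86, 2.18], [0.17, 2.46], [-1.51, 4.65], [0.06, 2.69], [-2.65, 2.65]. Speed limits (rad/s): [2.57, 2.57, 3.01, 3.14, 3.14, 3.14].

INTERFACE

Orientations are given as a unit quaternion [w, x, y, z].
In Python, from bench import * gives the robot as it stands. Calls block until the motion is done:
- move_to(position, orientation): joint-space move of the TCP to a pose.
- move_l(position, speed=0.15, orientation=None): straight line of the TCP; orientation=None keeps the orientation; speed is the mean speed in m/s.
- movej(angles): joint-space move.
- gripper_open() and close(): open the fingers fully, or close them until they stop; the grip force is fixed at half the most.
- hold(seconds).
- inverse_kinematics(position, orientation): joint angles nearest the present ones, or None.
- state(): the state.
- get_image(name): name is "scene" or "top" or "wrist"; returns a dict with "frame" (384x512x3 uint8, blue, green, red), "depth" (384x512 float32, m along the optical axis (not along the pixel's ray), 0 where there is no reading), "camera_matrix" (3x3 intrinsics, pixels), "view" (4x4, takes a point from world to camera coordinates). Camera axes: x right, y up, looking along -z (the intrinsics and any distortion apply to the point x, -y, -z); pixel columns grow to the right and rows downward; lengths in m; the calibration is good to about 2 mm. The wrist camera is an equidistant fisheye: a pixel r from the principal point sees the ray r / f radians off the axis. A picture is of the moment at which its call begins.
A pose or a line that the arm cannot do raises IKError and nothing moves.
- job_done(): hands the job in; it is judged then, once.
The state is a dict: "time": time; "joint_pos": joint angles; "dq": joint speeds; "joint_torque": joint torques, N m; "ee_pos": TCP position; "ee_rot": TCP orientation; "ft_force": force on the tool from outside, world axes, zero at the start; "moment": the same for the moment, N m; "finger_gap": finger opening in m; "finger_force": force on a finger pad.
Only numpy, scipy, OpenCV 4.12 (cv2) and the standard library are available. Lean on these libraries where they do the work, as an engineer would, in place of code of your own. Each camera call takes 0.05 s, during which the arm holds its last target. There are 200 camera calls.

## Working session

There is one attempt and no reset: what is moved stays moved. The work goes in short steps, each a Python script; the robot and the scene stay as the last script left them, time stands still between calls to the robot, and variables do not carry over. Pictures are saved under pics/ and viewed, at most 14 in all, crops included, and the job is handed in when it is done.

```bash
ls; mkdir -p pics
python3 - <<'E'
from bench import *
import cv2,pickle
d={}
for n in("scene","top"):
    d[n]=get_image(n); cv2.imwrite(f"pics/{n}0.png",d[n]["frame"])
    print(n,d[n]["camera_matrix"].tolist(),d[n]["view"].round(4).tolist(),d[n].keys())
pickle.dump(d,open("im0.pkl","wb"))
s=state();print(s["time"],s["ee_pos"],s["ee_rot"],s["finger_gap"])
E
```

```text
pics
scene [[353.71627929663805, 0.0, 260.43617414759296], [0.0, 353.71627929663805, 196.55355881675416], [0.0, 0.0, 1.0]] [[0.6258, 0.78, 0.0063, -0.3766], [-0.6334, 0.5035, 0.5876, 0.303], [0.4552, -0.3717, 0.8091, -1.3525], [0.0, 0.0, 0.0, 1.0]] dict_keys(['frame', 'depth', 'camera_matrix', 'view'])
top [[357.95409539709055, 0.0, 262.7966705012167], [0.0, 357.95409539709055, 197.6074485237792], [0.0, 0.0, 1.0]] [[-0.038, -0.9993, 0.0013, 0.0085], [0.9732, -0.0367, 0.2271, -0.5857], [-0.2269, 0.0099, 0.9739, -0.9762], [0.0, 0.0, 0.0, 1.0]] dict_keys(['frame', 'depth', 'camera_matrix', 'view'])
0.1 [0.17421447 0.57387631 0.22960294] [-1.92977832e-04  1.46865218e-01  9.89156100e-01 -8.83224377e-04] 0.08754754366951384
```

View pics/top0.png

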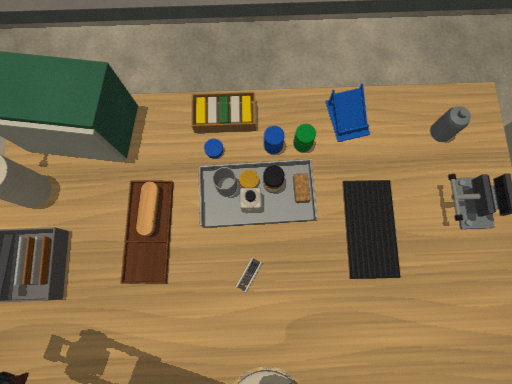

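View pics/scene0.png

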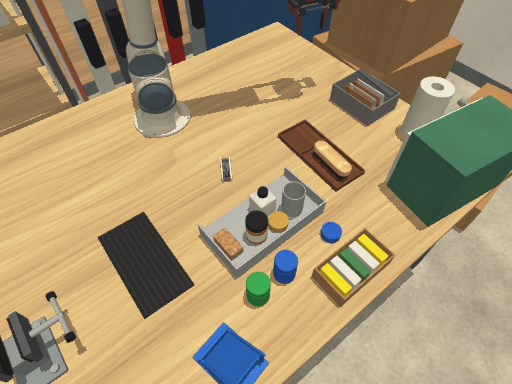

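The top view shows the shelf at about (257,193). On it are the cup (224,181), the tin (249,178) at the back, the bottle (251,200) in front of it, the jar (273,178) and the cork (302,187). The mat is at (371,229), the empty bay at (146,262), the brush at (148,208) and the ski tool at (249,274). The scene view agrees with this. Next I'll measure from depth.

```bash
cat > h.py <<'E'
import numpy as np, cv2, pickle
from scipy.optimize import least_squares
def cloud(im):
    K,V=im["camera_matrix"],im["view"]; d=im["depth"]
    v,u=np.indices(d.shape)
    c=np.stack([(u-K[0,2])/K[0,0]*d,-(v-K[1,2])/K[1,1]*d,-d,np.ones_like(d)],-1)
    P=(c@np.linalg.inv(V).T)[...,:3]; P[d<=0]=np.nan
    return P
def near(P,xy,r,z0,z1):
    m=(np.hypot(P[...,0]-xy[0],P[...,1]-xy[1])<r)&(P[...,2]>z0)&(P[...,2]<z1)
    return m
E
python3 - <<'E'
from h import *
d=pickle.load(open("im0.pkl","rb"))
P=cloud(d["top"]);Q=cloud(d["scene"])
for n,(u,v) in dict(bench=(300,260),deck=(230,210),cupl=(214,181),tin=(249,178),cap=(251,197),sh=(244,200),jar=(273,172),cork=(302,187),bay=(146,262),mat=(371,229),ski=(249,274),brush=(149,205)).items(): print(n,P[v,u].round(4))
for n,(u,v) in dict(tin=(278,220),cap=(263,191),jar=(257,220),mat=(145,260),cork=(229,240),bench=(130,200)).items(): print('S',n,Q[v,u].round(4))
# rectangles
f=d["top"]["frame"].astype(int)
def rect(m,n):
    m=cv2.morphologyEx(m.astype('uint8'),cv2.MORPH_OPEN,np.ones((3,3)))
    k,l,s,c=cv2.connectedComponentsWithStats(m); i=1+s[1:,4].argmax(); p=P[l==i]
    r=cv2.minAreaRect((p[:,:2]*1000).astype('float32')); print(n,r,np.nanmedian(p[:,2]),len(p)); 
x,y,z=P[...,0],P[...,1],P[...,2]
rect((f.max(-1)<60)&(y<-0.15)&(y>-.45)&(x>.3)&(x<.65)&(z<.02),'mat')
rect((z>.013)&(y>.15)&(y<.42)&(x>.25)&(x<.7)&(z<.06),'tray>13mm')
rect((z>.015)&(y>-.2)&(y<.17)&(x>.45)&(x<.72),'shelf')
rect((z>.008)&(y>-.1)&(y<.15)&(x>.3)&(x<.44),'ski')
E
```

```text
bench [ 0.4058 -0.1181  0.001 ]
deck [0.5609 0.0861 0.0249]
cupl [0.6334 0.1246 0.0944]
tin [0.6515 0.0252 0.0505]
cap [0.5754 0.0193 0.124 ]
sh [0.5725 0.0397 0.1028]
jar [ 0.6495 -0.0451  0.1091]
cork [ 0.616  -0.1313  0.0568]
bay [0.417  0.3393 0.006 ]
mat [ 0.4897 -0.3379  0.0074]
ski [0.3704 0.0347 0.0156]
brush [0.5795 0.3218 0.0519]
S tin [0.6529 0.0236 0.0527]
S cap [0.5866 0.0204 0.1256]
S jar [ 0.6428 -0.0456  0.1086]
S mat [ 0.4971 -0.3347  0.0016]
S cork [ 0.6183 -0.1255  0.0532]
S bench [ 0.278  -0.2724 -0.0012]
mat ((494.1861572265625, -337.96051025390625), (148.87892150878906, 296.433349609375), 88.79505920410156) 0.004419445032864622 4642
tray>13mm ((577.0592041015625, 328.840087890625), (51.51613998413086, 170.88583374023438), 84.1214599609375) 0.05183831837931452 947
shelf ((609.2964477539062, 3.7309417724609375), (181.35232543945312, 337.5533752441406), 1.5741599798202515) 0.026574470843441445 6858
ski ((394.220947265625, 16.508005142211914), (29.569860458374023, 37.6353645324707), 87.5941162109375) 0.014257341813935787 85
```

```bash
cat >> h.py <<'E'
def fitc(p,r):
    # circle of known radius enclosing top-face pts: edge pts = convex hull
    h=cv2.convexHull((p*1000).astype('float32'))[:,0]/1000.
    s=least_squares(lambda q:np.hypot(*(h-q[:2]).T)-q[2],[*p.mean(0),r],loss='soft_l1',f_scale=.001).x
    return s
E
python3 - <<'E'
from h import *
d=pickle.load(open("im0.pkl","rb"))
for n in d:
    P=cloud(d[n]); f=d[n]["frame"]; hsv=cv2.cvtColor(f,cv2.COLOR_BGR2HSV)
    for nm,xy,r,z0,z1,R in [("tin",(.652,.024),.034,.045,.06,.03),("jar",(.648,-.045),.04,.105,.118,.031),("cap",(.578,.02),.03,.118,.13,.015),("cuprim",(.635,.095),.05,.113,.128,.033)]:
        p=P[near(P,xy,r,z0,z1)]; print(n,nm,len(p),fitc(p[:,:2],R).round(4) if len(p)>8 else'',np.median(p[:,2]).round(4) if len(p) else '')
    p=P[near(P,(.58,.02),.048,.07,.102)&(hsv[...,1]<60)]
    print(n,'bottle',len(p),cv2.minAreaRect((p[:,:2]*1000).astype('float32')))
    # cup side & all > .06
    p=P[near(P,(.635,.095),.045,.06,.125)]; print('cup all',len(p),fitc(p[:,:2],.033).round(4))
    p=P[near(P,(.648,-.045),.045,.06,.125)]; print('jar all',len(p),fitc(p[:,:2],.031).round(4))
f=d["top"]["frame"]
M=np.hstack([cv2.resize(f[145:235,190:320],None,fx=4,fy=4,interpolation=cv2.INTER_CUBIC)]); cv2.imwrite("pics/c1.png",M)
P=cloud(d["top"]); x,y,z=P[...,0],P[...,1],P[...,2]
# tray footprint by colour: dark brown
hsv=cv2.cvtColor(f,cv2.COLOR_BGR2HSV); m=(hsv[...,2]<125)&(y>.22)&(y<.43)&(x>.33)&(x<.7)
k,l,s,c=cv2.connectedComponentsWithStats(m.astype('uint8')); i=1+s[1:,4].argmax(); p=P[l==i]
print('tray',cv2.minAreaRect((p[:,:2]*1000).astype('float32')),len(p))
p=p[p[:,2]>.012]; 
for s in np.arange(.36,.70,.01):
    q=p[abs(p[:,0]-s)<.005]; print(round(s,2),len(q),np.sort(q[:,1]).round(3)[[0,-1]] if len(q) else '',end='; ')
E
```

```text
scene tin 297 [0.65   0.0262 0.0297] 0.0503
scene jar 350 [ 0.6401 -0.0466  0.0305] 0.1099
scene cap 80 [0.582  0.0225 0.0144] 0.1239
scene cuprim 110 [0.6346 0.0941 0.0328] 0.1177
scene bottle 304 ((583.9236450195312, 20.41828155517578), (58.49534225463867, 57.5179557800293), 88.91361236572266)
cup all 542 [0.6352 0.0936 0.0331]
jar all 534 [ 0.6406 -0.0466  0.0309]
top tin 300 [0.6508 0.027  0.0292] 0.0503
top jar 354 [ 0.6404 -0.045   0.0304] 0.1099
top cap 93 [0.5819 0.0235 0.0145] 0.1235
top cuprim 102 [0.6348 0.0948 0.0325] 0.1182
top bottle 307 ((579.970947265625, 23.079923629760742), (57.168094635009766, 57.61177444458008), 87.96574401855469)
cup all 329 [0.6347 0.0949 0.0327]
jar all 438 [ 0.6399 -0.0451  0.0308]
tray ((514.0453491210938, 337.09295654296875), (135.8509979248047, 315.5365295410156), 87.73284149169922) 3819
0.36 72 [0.279 0.407]; 0.37 14 [0.279 0.407]; 0.38 12 [0.279 0.406]; 0.39 14 [0.278 0.405]; 0.4 14 [0.277 0.405]; 0.41 12 [0.276 0.404]; 0.42 14 [0.276 0.404]; 0.43 19 [0.275 0.405]; 0.44 15 [0.275 0.404]; 0.45 15 [0.274 0.405]; 0.46 12 [0.275 0.403]; 0.47 12 [0.274 0.404]; 0.48 88 [0.274 0.401]; 0.49 21 [0.273 0.401]; 0.5 26 [0.272 0.401]; 0.51 22 [0.273 0.399]; 0.52 20 [0.272 0.4  ]; 0.53 23 [0.271 0.401]; 0.54 16 [0.271 0.397]; 0.55 20 [0.271 0.398]; 0.56 19 [0.27  0.398]; 0.57 21 [0.27  0.397]; 0.58 17 [0.269 0.396]; 0.59 22 [0.269 0.397]; 0.6 18 [0.269 0.395]; 0.61 21 [0.268 0.395]; 0.62 17 [0.267 0.395]; 0.63 22 [0.266 0.396]; 0.64 14 [0.267 0.395]; 0.65 13 [0.267 0.394]; 0.66 69 [0.266 0.393]; 0.67 1 [0.391 0.391]; 0.68 0 ; 0.69 0 ;
```

View pics/c1.png

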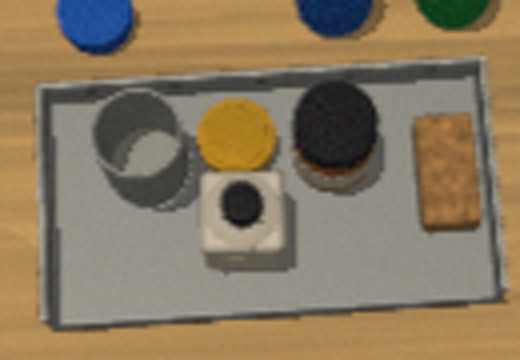

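```bash
cat >> h.py <<'E'
from bench import *
OBJ=dict(bottle=((.582,.0228),.078),cup=((.6347,.0944),.088),jar=((.6402,-.0458),.085))  # xy, grasp z on shelf
TH=-1.5
TIN=(.6504,.0266); BAY=(.4216,.341)
MAT=dict(bottle=(.389,-.338),cup=(.494,-.338),jar=(.599,-.338)); DZ=.020  # deck above mat
def quat(deg):   # tool down, closing line at deg from world x
    a=np.radians((deg+90)/2); return [0.,np.cos(a),np.sin(a),0.]
def P3(xy,gz): return [xy[0],xy[1],gz-.011]
def pick(xy,gz,q,up,top=.05):
    move_to(P3(xy,gz+top),q); move_l(P3(xy,gz),.2); close()
    s=state(); print('pick t',round(s["time"],1),'gap',round(s["finger_gap"]*1e3,1),'F',np.round(s["finger_force"],1))
    move_l(P3(xy,gz+up),.25)
def place(xy,gz,q,up,top=.06):
    move_to(P3(xy,gz+up),q); move_l(P3(xy,gz+.03),.25); move_l(P3(xy,gz+.0005),.06)
    f=state(); gripper_open(); s=state()
    print('place t',round(s["time"],1),'Fz',np.round(f["ft_force"],1),'gap before',round(f["finger_gap"]*1e3,1),'pos err mm',np.round((np.array(f["ee_pos"])-P3(xy,gz+.0005))*1e3,1))
    move_l(P3(xy,gz+top),.25)
E
python3 - <<'E'
from h import *
for th in (TH,TH+180):
    for n,(xy,gz) in OBJ.items():
        for p in (P3(xy,gz),P3(xy,gz+.12),P3(MAT[n],gz-DZ),P3(MAT[n],gz+.1)):
            j=inverse_kinematics(p,quat(th)); print(th,n,None if j is None else np.round(j,2))
for th in (91.5,-88.5):
    for p in (P3(TIN,.047),P3(TIN,.12)): j=inverse_kinematics(p,quat(th)); print(th,'tin',None if j is None else np.round(j,2))
for th in (42.5,132.5,-47.5,-137.5):
    j=inverse_kinematics(P3(BAY,.032),quat(th)); print(th,'bay',None if j is None else np.round(j,2))
E
```

```text
-1.5 bottle [-0.02  0.07  1.54 -0.    1.53  0.01]
-1.5 bottle [-0.02  0.04  1.36 -0.    1.74  0.01]
-1.5 bottle [-0.78 -0.09  1.74 -0.    1.49 -0.76]
-1.5 bottle [-0.78 -0.14  1.57 -0.    1.71 -0.76]
-1.5 cup [ 0.09  0.23  1.35 -0.    1.56  0.12]
-1.5 cup [ 0.09  0.2   1.17 -0.    1.77  0.12]
-1.5 cup [-0.66  0.12  1.51 -0.    1.51 -0.63]
-1.5 cup [-0.66  0.08  1.33 -0.    1.72 -0.63]
-1.5 jar [-0.12  0.23  1.36 -0.    1.56 -0.1 ]
-1.5 jar [-0.12  0.2   1.18 -0.    1.77 -0.1 ]
-1.5 jar [-0.56  0.36  1.24 -0.    1.55 -0.54]
-1.5 jar [-0.56  0.33  1.06 -0.    1.75 -0.54]
178.5 bottle None
178.5 bottle None
178.5 bottle [-0.78 -0.09  1.74 -0.    1.49  2.39]
178.5 bottle [-0.78 -0.14  1.57 -0.    1.71  2.39]
178.5 cup None
178.5 cup None
178.5 cup [-0.66  0.12  1.51 -0.    1.51  2.51]
178.5 cup [-0.66  0.08  1.33 -0.    1.72  2.51]
178.5 jar None
178.5 jar None
178.5 jar [-0.56  0.36  1.24 -0.    1.55  2.6 ]
178.5 jar [-0.56  0.33  1.06 -0.    1.75  2.6 ]
91.5 tin [-0.01  0.27  1.37 -0.    1.5  -1.61]
91.5 tin [-0.01  0.24  1.28 -0.    1.62 -1.61]
-88.5 tin [-0.01  0.27  1.37 -0.    1.5   1.53]
-88.5 tin [-0.01  0.24  1.28 -0.    1.62  1.53]
42.5 bay [ 0.62 -0.    1.7  -0.    1.44 -0.12]
132.5 bay [ 0.62 -0.    1.7  -0.    1.44 -1.7 ]
-47.5 bay [ 0.62 -0.    1.7  -0.    1.44  1.45]
-137.5 bay None
```

Run:
```python
from h import *
import pickle
n="bottle"; xy,gz=OBJ[n]; q=quat(TH)
pick(xy,gz,q,.11,top=.12); place(MAT[n],gz-DZ,q,.13,top=.09)
d={n:get_image(n) for n in("top","scene")}; pickle.dump(d,open("im1.pkl","wb"))
cv2.imwrite("pics/s1.png",d["scene"]["frame"])
```

```text
pick t 3.8 gap 59.8 F 30.0
place t 7.8 Fz [-0.8  1.1  1. ] gap before 60.0 pos err mm [-0.2  0.1 -0.1]
```

View pics/s1.png

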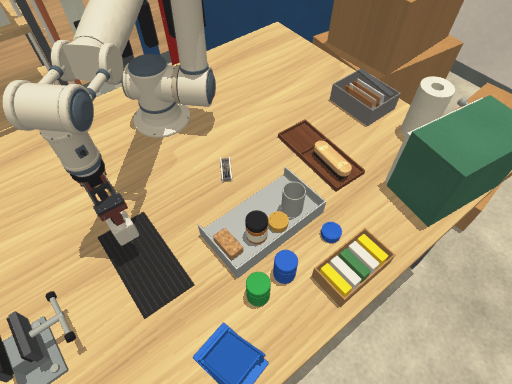

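The bottle stands upright at the near end of the mat, at about (122,230). The cup, tin and jar haven't moved. Next come the cup and the jar.

Run:
```python
from h import *
import pickle
q=quat(TH)
for n in("cup","jar"):
    xy,gz=OBJ[n]; pick(xy,gz,q,.11,top=.09); place(MAT[n],gz-DZ,q,.13,top=.10)
move_to([.45,-.1,.3],q)
d={n:get_image(n) for n in("top","scene")}; pickle.dump(d,open("im2.pkl","wb"))
cv2.imwrite("pics/s2.png",d["scene"]["frame"])
for n in d:
    P=cloud(d[n])
    for nm,xy,r,z0,z1,R in [("tin",(.652,.026),.036,.045,.06,.03),("jar",MAT["jar"],.04,.085,.1,.031),("cap",MAT["bottle"],.03,.098,.11,.015),("cuprim",MAT["cup"],.045,.093,.108,.033)]:
        p=P[near(P,xy,r,z0,z1)]; print(n,nm,len(p),fitc(p[:,:2],R).round(4) if len(p)>8 else'',np.median(p[:,2]).round(4) if len(p) else '')
```

```text
pick t 11.3 gap 64.2 F 29.9
place t 15.3 Fz [-3.2  1.9  3.7] gap before 64.4 pos err mm [-0.2  0.   0.4]
pick t 18.2 gap 61.6 F 30.0
place t 21.8 Fz [-2.   1.1  2.9] gap before 61.9 pos err mm [-0.3  0.   0.1]
top tin 306 [0.6503 0.0271 0.0294] 0.0505
top jar 0  
top cap 101 [ 0.3893 -0.3367  0.0144] 0.104
top cuprim 34 [ 0.4931 -0.3385  0.0305] 0.0991
scene tin 301 [0.6502 0.0261 0.0299] 0.0502
scene jar 463 [ 0.5994 -0.3376  0.0305] 0.0901
scene cap 89 [ 0.3894 -0.3382  0.0149] 0.1039
scene cuprim 132 [ 0.4941 -0.3379  0.0328] 0.0977
```

View pics/s2.png

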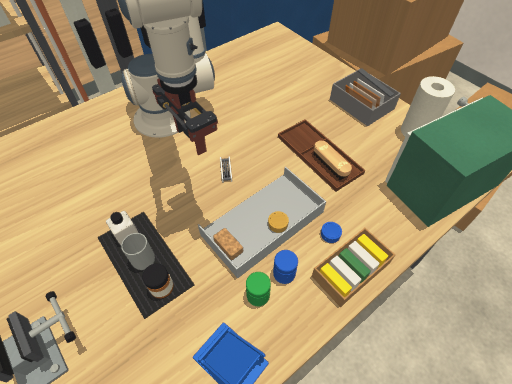

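All three stand upright on the mat, where I meant to put them to within about 1 mm. The tin is alone at (278,221). Next I'll move the tin to the bay.

Run:
```python
from h import *
import pickle
pick(TIN,.048,quat(91.5),.09,top=.09); place(BAY,.0302,quat(132.5),.10,top=.12)
move_to([.45,-.1,.3],quat(TH))
d={n:get_image(n) for n in("top","scene")}; pickle.dump(d,open("im3.pkl","wb"))
cv2.imwrite("pics/t3.png",cv2.resize(d["top"]["frame"][160:310,100:420],None,fx=2.4,fy=2.4,interpolation=cv2.INTER_CUBIC))
for n in d:
    P=cloud(d[n]); hsv=cv2.cvtColor(d[n]["frame"],cv2.COLOR_BGR2HSV)
    for nm,xy,r,z0,z1,R in [("tin",BAY,.04,.025,.045,.03)]:
        p=P[near(P,xy,r,z0,z1)]; print(n,nm,len(p),fitc(p[:,:2],R).round(4) if len(p)>8 else'',np.median(p[:,2]).round(4),p[:,2].std() )
    # rim inner edges: bay rims pts
    a=np.radians(-2.5); L=(P[...,:2]-BAY)@np.array([[np.cos(a),-np.sin(a)],[np.sin(a),np.cos(a)]])
    Z=P[...,2]
    for k in (0,1):
        o=1-k
        for s in (1,-1):
            m=(abs(L[...,o])<.04)&(s*L[...,k]>.045)&(s*L[...,k]<.075)&(Z>.0145)&(Z<.022); v=L[...,k][m]
            print(n,'xy'[k],s,m.sum(),np.percentile(v,[5,50,95]).round(4) if m.sum() else '')
```

```text
pick t 26.0 gap 58.1 F 30.0
place t 29.7 Fz [-0.2 -0.8 -1.2] gap before 58.3 pos err mm [-0.2 -0.1 -0.4]
top tin 351 [0.4216 0.3406 0.0294] 0.0327 0.0021676660028395666
top x 1 54 [0.056  0.0567 0.0595]
top x -1 49 [-0.0651 -0.0624 -0.0621]
top y 1 57 [0.0593 0.0622 0.0649]
top y -1 51 [-0.0651 -0.0625 -0.0598]
scene tin 175 [0.4218 0.3395 0.0298] 0.032 0.0021515386352202377
scene x 1 15 [0.0536 0.0569 0.0597]
scene x -1 29 [-0.0661 -0.063  -0.0602]
scene y 1 31 [0.0574 0.0601 0.0643]
scene y -1 32 [-0.0664 -0.0645 -0.0603]
```

View pics/t3.png

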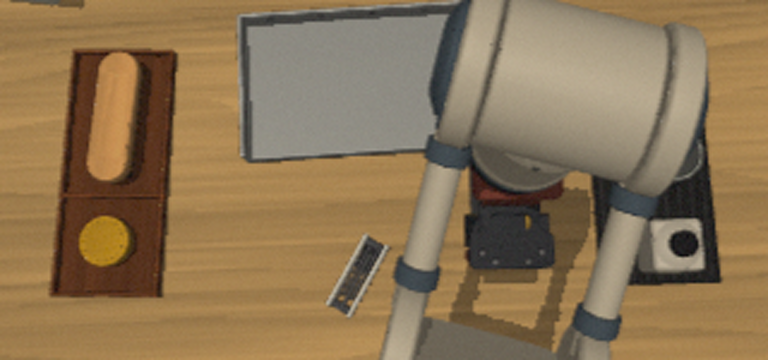

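The tin lies flat in the bay at about (106,241), but roughly 3 mm towards the partition by the rim measurements. I'll nudge it to the middle, then restore the jar, cup and bottle.

Run:
```python
from h import *
import pickle
B2=(.4188,.3403)
pick((.4216,.3403),.0302,quat(132.5),.012,top=.12); 
move_l(P3(B2,.0422),.1); move_l(P3(B2,.0305),.05); gripper_open(); move_l(P3(B2,.15),.25)
q=quat(TH)
for n in("jar","cup","bottle"):
    xy,gz=OBJ[n]; pick(MAT[n],gz-DZ,q,.13,top=.11); place(xy,gz,q,.11,top=.12)
movej([1.219, 0.091, 1.231, 0, 1.82, -0.057])
d={n:get_image(n) for n in("top","scene")}; pickle.dump(d,open("im4.pkl","wb"))
cv2.imwrite("pics/t4.png",d["top"]["frame"]); cv2.imwrite("pics/s4.png",d["scene"]["frame"])
for n in d:
    P=cloud(d[n]);hsv=cv2.cvtColor(d[n]["frame"],cv2.COLOR_BGR2HSV)
    for nm,xy,r,z0,z1,R in [("tin",BAY,.04,.025,.045,.03),("jar",(.648,-.045),.04,.105,.118,.031),("cap",(.578,.02),.03,.118,.13,.015),("cuprim",(.635,.095),.05,.113,.128,.033)]:
        p=P[near(P,xy,r,z0,z1)]; print(n,nm,len(p),fitc(p[:,:2],R).round(4) if len(p)>8 else'',np.median(p[:,2]).round(4))
    p=P[near(P,(.58,.02),.048,.07,.102)&(hsv[...,1]<60)]
    print(n,'bottle',len(p),cv2.minAreaRect((p[:,:2]*1000).astype('float32')))
print(state()["time"])
```

```text
pick t 35.2 gap 58.1 F 30.0
pick t 41.0 gap 61.7 F 30.0
place t 44.6 Fz [-2.2  1.   1.9] gap before 61.8 pos err mm [-0.2  0.  -0. ]
pick t 47.6 gap 64.3 F 30.0
place t 51.6 Fz [-2.6 -0.6  3. ] gap before 64.2 pos err mm [-0.2  0.   0.2]
pick t 55.3 gap 59.9 F 30.0
place t 59.2 Fz [-1.7 -0.2  0.2] gap before 59.8 pos err mm [-0.2  0.1 -0.1]
top tin 347 [0.4189 0.3395 0.0292] 0.0329
top jar 356 [ 0.6406 -0.0446  0.0305] 0.11
top cap 86 [0.5823 0.0239 0.0141] 0.1246
top cuprim 93 [0.6349 0.0955 0.0324] 0.1183
top bottle 308 ((582.7603149414062, 22.75659942626953), (57.124942779541016, 62.26994705200195), 88.46439361572266)
scene tin 169 [0.4188 0.3389 0.0293] 0.0322
scene jar 353 [ 0.641  -0.0459  0.0301] 0.1101
scene cap 76 [0.5824 0.0225 0.0141] 0.1241
scene cuprim 110 [0.6353 0.0943 0.0325] 0.1179
scene bottle 303 ((584.2824096679688, 21.918092727661133), (59.68683624267578, 58.226383209228516), 87.64955139160156)
62.4167
```

View pics/t4.png

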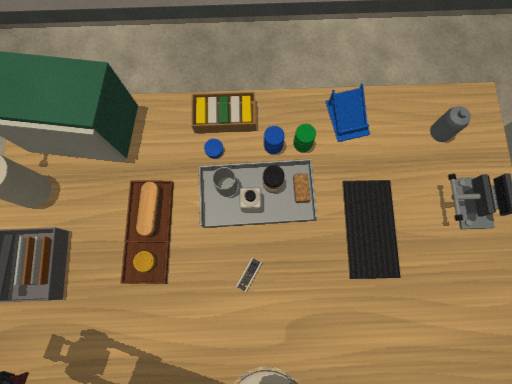

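View pics/s4.png

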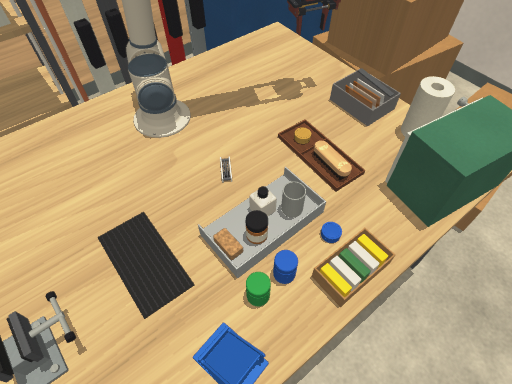

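The cup (224,181), bottle (251,199) and jar (273,178) are upright and back within about 1 mm of where they started. The tin is flat in mid-bay at (144,261), and the brush and ski tool are untouched. I'll hand in now.

```bash
python3 -c "
from bench import *
print(job_done())"
```

```text
the job is handed in; nothing more can be done
None
```

I handed the job in at about 62 s of the 141 s allowed: the tin is flat in the middle of the bay, the cup, bottle and jar are upright within about 1 mm of their spots, and the brush and ski tool were left alone.

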